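# Hang the push block on the height-adjustable prong stand

### The job

Tidy the push block (the wooden block with the closed grip handle) away: hang it by its handle on the empty two-prong stand, with both prongs through the opening under the handle bar so that the bar rests on them and the block hangs level beneath, then let go. The stand's post has been clamped at some height that nobody measured, so feel (or look) for it before you thread the handle on, and do not knock over the glue bottle.

Things in the scene. Friction and masses are not known exactly. Their poses are not given: they have to be found in the camera images.
- block_center (a point): Centre of the push block, a wooden hand jig with a closed handle, 0.3 to 0.55 kg, standing on its rubber sole: 80 (x) x 180 (y) mm in plan, 82 mm high, z up; this point is 41 mm above its underside. Base board and sole fill the lowest 24 mm. The same when turned half round about z.
- block_bar (a point): Centre of the block's handle bar, 29 mm above block_center: bar along y, 24 mm wide (x), 24 mm high. Two uprights, 24 (x) x 18 (y) mm, at y = +59 and -59 mm join it to the base. The opening under the bar, right through along x, is 100 mm long (y) and 34 mm high, from 12 to 46 mm below this point.
- stand: Empty steel stand, fixed; origin on the bench on its post's axis, z up, front is -x. Foot 180 x 140 x 12 mm, to 110 mm in front of the axis. The telescopic post carries a grey head 40 (x) x 110 (y) x 40 (z) mm centred on the axis; nothing on it is higher than its flat top. HEAD HEIGHT IS NOT REPORTED: top anywhere 140 to 210 mm above the bench. Feel for it; it withstands 25 N.
- stand_front (a point): Point on the bench 80 mm in front of the stand's axis, under where the bar should hang (65 to 95 mm in front is good; nearer, the base meets the post). Axes as the stand's. Two 10 mm round prongs run level along -x at y = +32 and -32 mm, centre line 20 mm below the head's top; they end 124 mm in front of the axis, tips turned up to 19 mm above that centre line.
- hookstand: Neighbouring fixed stand, taken: same foot, a single middle hook with a wooden push stick hung on it; top at 201 mm. Origin on the bench on its post's axis, front is -x. Only to be avoided.
- glue: Loose white glue bottle, 60 mm diameter, 170 mm high, upright at the back between the stands; origin at the centre of its underside. Must not be knocked over.
Not all that is in view belongs to the job. Leave any pink look-alike of the stand alone. There is more than one size of the part that bears block_center; the job needs the larger.

How it is judged:
By the outcome, as a careful person would: the job done as asked, in the order asked, and still so for the second after the job is handed in, with the robot touching nothing.
It also fails if it takes over 48 s, if anything falls off the work surface, if the arm or the gripper's body presses on something with over 40 N, if the wrist force passes 120 N, or if a joint passes its speed limit or range.

### The arm

A 6-joint arm with a two-finger parallel gripper is mounted at the origin on the work surface. World frame = base frame: x ahead of the robot, y to its left, z up, the work surface at z = 0. Lengths are in m, angles in rad, forces in N, time in s.
With the tool pointing down it reaches from about 0.375 to 0.975 m from the base axis. Payload 3.8 kg.
Tool frame: the origin (TCP) lies on the centre line of the jaws, within the pads' length; the fingertips stand 22 mm ahead of it and the grasp point (between the pads) lies 3 mm ahead of it; x points along the fingers, y is the direction in which the jaws open and shut, and the axes are right-handed (so a half turn about x gives the same grasp; the last joint's range is limited). The gripper opens to 85 mm and grips with 20 to 120 N. Pads are 22 mm wide; open, the fingers measure 114 mm over their backs; the gripper's body (76 mm by 85 mm) begins 54 mm behind the grasp point. The pads swing forward as they close: fully open they stand 13 mm farther back than shut.
Start: joints at [-0.037, 0.264, 1.604, -0, 1.274, -0.037], TCP at [0.675, -0, 0.253] pointing down, gripper open.
Joint ranges: [-2.63, 2.63], [-0.94, 2.18], [0.31, 2.57], [-1.31, 4.45], [0, 2.66], [-2.55, 2.55]. Speed limits (rad/s): [2.57, 2.57, 3.14, 3.14, 3.14, 3.14].

### API

Orientations are given as a rotation vector (axis times angle).
In Python, from workcell import monitor, eyes, finish_job gives the robot as it stands. The module is installed in compiled form; this text tells all that it offers.
- The arm moves only by the tool play_rows, never from a script. Its argument "deltas" is a list of rows, each an object of numbers: "wx", "wy", "wz": the turn, a rotation vector about the world's x, y, z in degrees; "x", "y", "z": the shift along the world's x, y, z in mm; "fingers": the closure, from -1 (fully open) to 1 (shut), so that 0 is half open. A call has 1 to 20 rows; each row is the pose to reach, as a shift and turn from the pose commanded when the call began; what a row does not reach only later rows make up. A row lasts 1/8 s, in which the tool goes at most 62.5 mm and 10.7 degrees, less where a joint would pass 70% of its speed; a pose out of reach is approached as far as the arm can. A call with a gripper value outside its range is refused whole. The fingers move at their own pace and stop on an object; "grip_force" is the grip in N (left out, the last holds). Time passes only in rows, so rows that repeat a pose let the fingers close. It gives the time, the measured TCP pose, the force and the opening at its end, in the units of the state.
- monitor.read_state(): the state, without advancing time (a new reading comes with each control period).
- eyes.read_camera(name): name is "scene" or "side" or "wrist"; returns a dict with "frame" (400x640x3 uint8, red, green, blue), "depth" (400x640 float32, m along the optical axis (not along the pixel's ray), 0 where there is no reading), "K" (3x3 intrinsics, pixels), "k1" (the pictures are not rectified: a ray, as slopes to the right and down, at radius r is drawn at 1 + k1 r^2 times it, then the intrinsics apply), "view" (4x4, takes a point from world to camera coordinates); the wrist camera has in their place "tool_from_camera" (4x4, takes a point from camera to tool coordinates, whose origin is the TCP and whose axes are the tool frame's). Camera axes: x right, y down, z forward; pixel columns grow to the right and rows downward; lengths in m; the calibration is good to about 2 mm. A picture is of the moment at which its call begins: read the wrist's pose just before it.
- finish_job(): hands the job in, once; it reports no verdict.
The state is a dict: "time": time; "q": joint angles; "joint_vel": joint speeds; "joint_torque": joint torques, N m; "tool_pos": TCP position; "tcp_rot": TCP orientation; "wrist_force": force on the tool from outside, world axes, zero at the start; "torque": the same for the moment, N m; "width": opening from 0.0 (shut) to 1.0 (fully open).
Only numpy, scipy, OpenCV 4.12 (cv2) and the standard library are available. Lean on these libraries where they do the work, as an engineer would, in place of code of your own. Each camera call takes 0.05 s, during which the arm holds its last target.

## Working session

There is one attempt and no reset: what is moved stays moved. The work goes in short steps, Python scripts to look and compute and a tool call to move; the robot and the scene stay as the last step left them, time stands still between calls to the robot, and variables do not carry over. Pictures are saved under pics/ and viewed, and the job is handed in when it is done.

Besides the shell and the picture viewer there is one more tool, called after "Call:" by a JSON object that holds its "api" and its "payload", one argument or row to a line. play_rows: Moves the arm, as the interface text tells. Its arguments: {"type":"object","properties":{"deltas":{"type":"array"},"grip_force":{"type":"number"}},"required":["deltas"]}

```bash
mkdir -p pics; cat > h.py <<'E'
import numpy as np,cv2
from workcell import monitor,eyes
from scipy.spatial.transform import Rotation as R
def grab(n,save=None):
    s=monitor.read_state(); c=eyes.read_camera(n)
    if n=='wrist':
        T=np.eye(4);T[:3,:3]=R.from_rotvec(s['tcp_rot']).as_matrix();T[:3,3]=s['tool_pos']
        c['cam2w']=T@c['tool_from_camera']
    else: c['cam2w']=np.linalg.inv(c['view'])
    if save: cv2.imwrite('pics/'+save+'.png',c['frame'][:,:,::-1]); np.savez('pics/'+save+'.npz',**c)
    return c
def load(s): return dict(np.load('pics/'+s+'.npz'))
def rays(c,uv):
    uv=np.asarray(uv,float).reshape(-1,1,2)
    k=np.array([float(c['k1']),0,0,0,0])
    return cv2.undistortPoints(uv,c['K'],k).reshape(-1,2)
def cloud(c):
    vv,uu=np.mgrid[0:400,0:640]
    s=rays(c,np.stack([uu.ravel(),vv.ravel()],1))
    d=c['depth'].ravel()
    p=np.c_[s*d[:,None],d]
    w=p@c['cam2w'][:3,:3].T+c['cam2w'][:3,3]
    w[d==0]=np.nan
    return w.reshape(400,640,3)
def plane(c,uv,z):
    s=rays(c,uv); d=np.c_[s,np.ones(len(s))]@c['cam2w'][:3,:3].T; o=c['cam2w'][:3,3]
    return o+d*((z-o[2])/d[:,2])[:,None]
E
python3 - <<'E'
from h import *
for n in('scene','side','wrist'):
    c=grab(n,n+'0'); print(n,c['K'][0,0],c['k1'],c['cam2w'].round(3).tolist())
s=monitor.read_state(); print(s)
E
```

```text
scene 451.27393007305346 0.022139903534238843 [[0.455, 0.573, -0.682, 1.222], [0.891, -0.304, 0.338, -0.366], [-0.013, -0.761, -0.649, 0.775], [0.0, 0.0, 0.0, 1.0]]
side 393.253720210402 -0.03054384387131172 [[-0.996, -0.059, 0.063, 0.429], [-0.085, 0.554, -0.828, 0.726], [0.014, -0.83, -0.557, 0.59], [0.0, 0.0, 0.0, 1.0]]
wrist 290.25524417516766 0.0011569478230522413 [[1.0, 0.001, -0.002, 0.675], [0.001, -0.963, -0.269, 0.069], [-0.002, 0.269, -0.963, 0.372], [0.0, 0.0, 0.0, 1.0]]
{'time': 0.15, 'q': array([-3.69031374e-02,  2.64569055e-01,  1.60508917e+00,  4.11404793e-05,
        1.27370381e+00, -3.69178514e-02]), 'joint_vel': array([ 0.0002055 , -0.00358811, -0.0019482 , -0.00066494, -0.00214085,
       -0.00022945]), 'joint_torque': array([-4.44535381e-04, -5.15905774e+01, -3.67958951e+01, -2.06692371e-04,
        8.09489022e-03,  2.50629785e-05]), 'tool_pos': array([6.74457963e-01, 2.88661229e-05, 2.52239851e-01]), 'tcp_rot': array([ 1.20843884,  1.21057879, -1.2104491 ]), 'wrist_force': array([-0.03694254,  1.22079946, -0.26804155]), 'torque': array([ 0.0693952 , -0.00527948, -0.04019863]), 'width': 1.006889652865055}
```

View pics/scene0.png

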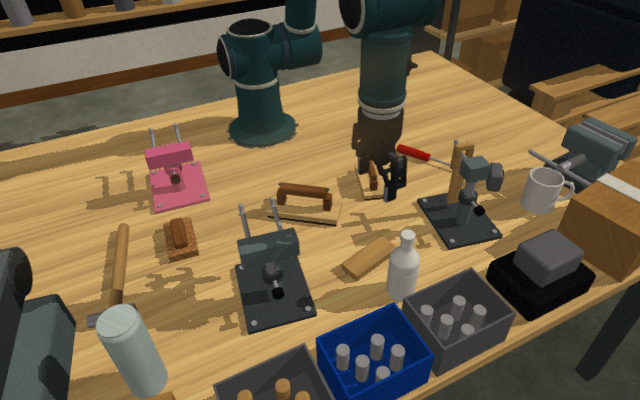

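View pics/side0.png

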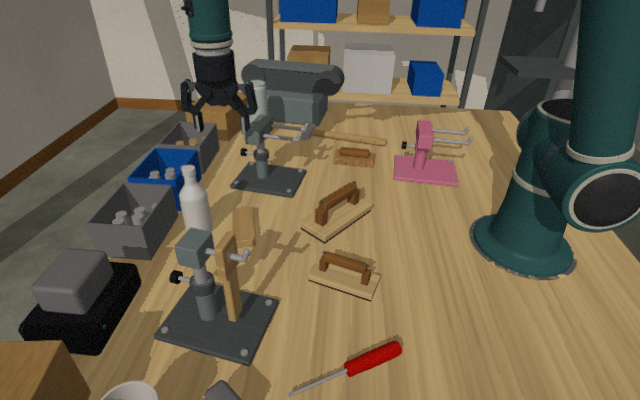

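View pics/wrist0.png

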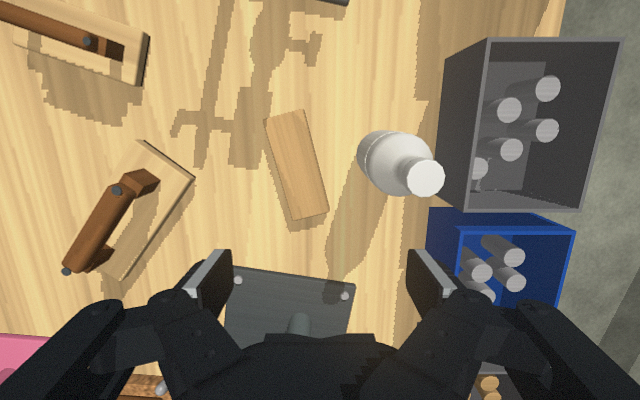

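Candidates for the block in the scene picture are the handle blocks at (305,203) and (372,182), plus the brush-like one at (180,238). The stand candidates are dark (270,250), pink (178,170, a decoy), and the right one holding the stick (465,190, the hookstand). I'll measure them next.

```bash
python3 - <<'E'
from h import *
S=load('side0');C=load('scene0');W=load('wrist0')
for n,c in(('side',S),('scene',C),('wrist',W)):
    P=cloud(c); c['P']=P
    print(n,np.isfinite(P[...,0]).mean())
def show(c,pts):
    for u,v in pts: print((u,v),c['P'][v,u].round(4))
print('side');show(S,[(337,197),(345,262),(355,157),(265,123),(262,165),(425,130),(195,245),(189,172),(270,185),(215,335)])
print('scene');show(C,[(305,188),(374,175),(268,240),(180,238),(405,240),(475,165)])
# brown mask extents
for n,c in(('side',S),('scene',C)):
    hsv=cv2.cvtColor(c['frame'],cv2.COLOR_RGB2HSV);P=c['P']
    m=(P[...,2]>0.045)&(P[...,2]<0.1)&(P[...,0]>.35)&(P[...,0]<.9)&(np.abs(P[...,1])<.5)
    k,l,st,ce=cv2.connectedComponentsWithStats(m.astype('uint8'))
    for i in range(1,k):
        if st[i,4]>80:
            q=P[l==i]; r=cv2.minAreaRect((q[:,:2]*1000).astype('float32'));print(n,i,ce[i].round(),st[i,4],np.round(r[0]),np.round(r[1]),round(r[2],1),np.percentile(q[:,2],[2,98]).round(4),hsv[l==i].mean(0).round())
E
```

```text
side 0.99609375
scene 0.99612890625
wrist 0.9958671875
side
(337, 197) [ 0.4326 -0.0263  0.0791]
(345, 262) [0.4093 0.1674 0.0608]
(355, 157) [ 0.3863 -0.3345  0.0202]
(265, 123) [ 0.6299 -0.2068  0.1741]
(262, 165) [ 0.6423 -0.1946  0.0554]
(425, 130) [ 0.2023 -0.2928  0.1385]
(195, 245) [0.6417 0.2916 0.1914]
(189, 172) [0.7431 0.0448 0.168 ]
(270, 185) [ 0.6166 -0.163   0.0125]
(215, 335) [0.6265 0.3178 0.0111]
scene
(305, 188) [ 0.4393 -0.0451  0.0838]
(374, 175) [0.4515 0.1431 0.0634]
(268, 240) [ 0.6458 -0.2103  0.1726]
(180, 238) [ 0.4182 -0.3509  0.0387]
(405, 240) [0.7585 0.0178 0.1659]
(475, 165) [0.658  0.265  0.1876]
side 1 [170. 181.] 4276 [ 850. -178.] [645. 104.] 89.2 [0.0465 0.0989] [47. 71. 93.]
side 4 [257. 156.] 323 [ 666. -207.] [79. 41.] 1.8 [0.0462 0.0973] [57. 30. 78.]
side 5 [336. 198.] 654 [431. -44.] [140.  27.] 51.4 [0.0471 0.0841] [ 15. 166.  98.]
side 6 [196. 211.] 573 [743.  45.] [61. 32.] 25.2 [0.0459 0.0988] [ 21.  26. 148.]
side 7 [345. 262.] 548 [411. 160.] [ 20. 102.] 72.2 [0.0455 0.0632] [ 15. 165. 108.]
side 8 [ 86. 306.] 4019 [852. 293.] [170.  9
[... 1531 characters left out ...]
 13. 110.]
scene 14 [446. 321.] 163 [880.  40.] [24. 24.] 58.1 [0.0462 0.0602] [ 20.  12. 118.]
scene 15 [377. 343.] 232 [ 863. -100.] [23. 25.] 60.2 [0.0478 0.0718] [ 33.  16. 111.]
scene 16 [267. 372.] 2078 [ 858. -300.] [162.  79.] 88.8 [0.0464 0.0915] [56. 25. 71.]
scene 17 [145. 370.] 741 [ 731. -469.] [22. 59.] 25.6 [0.0463 0.0986] [ 55.  17. 122.]
scene 18 [396. 350.] 122 [892. -80.] [15. 24.] 0.5 [0.0495 0.0723] [ 44.  18. 120.]
scene 19 [362. 362.] 197 [ 880. -140.] [24. 24.] 13.2 [0.0462 0.0602] [ 35.  17. 119.]
scene 20 [282. 389.] 271 [ 863. -281.] [24. 24.] 2.6 [0.0468 0.0716] [ 17. 145. 131.]
scene 21 [301. 396.] 102 [ 893. -260.] [21. 14.] 51.0 [0.0662 0.072 ] [ 17. 144. 152.]
```

```bash
python3 - <<'E'
import cv2,numpy as np
a=cv2.imread('pics/side0.png')[165:305,280:400];b=cv2.imread('pics/scene0.png')[140:240,250:420]
a=cv2.resize(a,None,fx=3,fy=3,interpolation=3);b=cv2.resize(b,None,fx=2.4,fy=2.4,interpolation=3)
o=np.zeros((max(a.shape[0],b.shape[0]),a.shape[1]+b.shape[1],3),'uint8');o[:a.shape[0],:a.shape[1]]=a;o[:b.shape[0],a.shape[1]:]=b
cv2.imwrite('pics/crop1.png',o);print(o.shape)
E
```

```text
(420, 768, 3)
```

View pics/crop1.png

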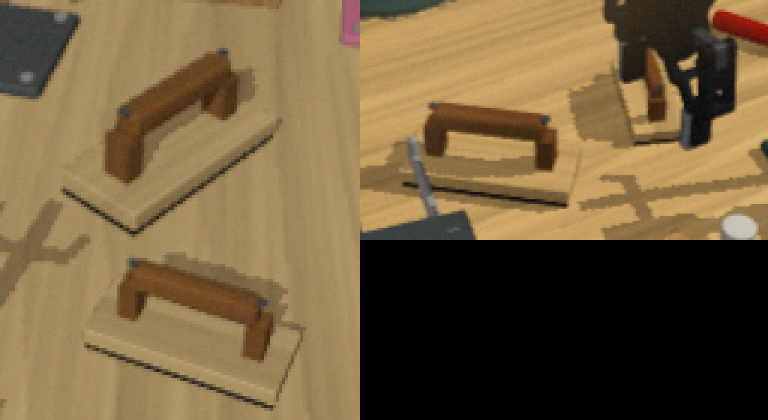

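The larger block is at side (337,198): its top is at 82 mm and its bar about 137 mm long. The one at (345,262) is only 62 mm high with a 100 mm bar. Next come the exact poses of the bar and stand.

```bash
python3 - <<'E'
from h import *
S=load('side0');C=load('scene0');W=load('wrist0')
def comp(n,P,box,z0,z1):
    m=(P[...,2]>z0)&(P[...,2]<z1)&(P[...,0]>box[0])&(P[...,0]<box[1])&(P[...,1]>box[2])&(P[...,1]<box[3])
    k,l,st,ce=cv2.connectedComponentsWithStats(m.astype('uint8'))
    if k<2: print(n,'none');return
    i=1+st[1:,4].argmax();q=P[l==i]
    r=cv2.minAreaRect((q[:,:2]*1000).astype('float32'));c=q[:,:2]-q[:,:2].mean(0)
    v=np.linalg.svd(c,full_matrices=False)[2][0]
    print(n,len(q),'ctr',np.round(r[0],1),'size',np.round(r[1]),'ang',round(r[2],1),'pca',np.degrees(np.arctan2(v[1],v[0])).round(1),'z',np.percentile(q[:,2],[5,50,95]).round(4),'px',ce[i].round())
for n,c in(('side',S),('scene',C),('wrist',W)):
    P=cloud(c)
    comp(n+' bar',P,(.33,.53,-.17,.08),.074,.09)
    comp(n+' base',P,(.33,.53,-.19,.1),.015,.035)
    comp(n+' headtop',P,(.5,.75,-.3,-.1),.168,.181)
    comp(n+' head',P,(.61,.75,-.3,-.1),.13,.2)
    comp(n+' foot',P,(.45,.8,-.35,-.05),.008,.016)
    comp(n+' prongs',P,(.45,.61,-.33,-.05),.14,.21)
    comp(n+' hookhead',P,(.5,.8,.2,.4),.15,.21)
    comp(n+' glue',P,(.65,.85,-.05,.12),.15,.18)
    comp(n+' pale block',P,(.45,.75,-.05,.1),.015,.06)
E
python3 - <<'E'
import cv2
cv2.imwrite('pics/crop2.png',cv2.resize(cv2.imread('pics/side0.png')[90:230,180:400],None,fx=3.5,fy=3.5,interpolation=2))
cv2.imwrite('pics/crop3.png',cv2.resize(cv2.imread('pics/scene0.png')[180:340,200:360],None,fx=3.5,fy=3.5,interpolation=2))
E
```

```text
side bar 350 ctr [430.7 -43.3] size [127.  24.] ang 51.4 pca 51.4 z [0.0755 0.0818 0.084 ] px [338. 194.]
side base 1289 ctr [431.4 -43.4] size [181.  82.] ang 50.9 pca 45.5 z [0.0176 0.0244 0.0273] px [336. 217.]
side headtop 281 ctr [ 646.2 -208.9] size [112.  39.] ang 81.4 pca 83.0 z [0.1696 0.1743 0.1765] px [259. 124.]
side head 617 ctr [ 634.7 -206.5] size [113.  64.] ang 78.8 pca 76.6 z [0.1412 0.1652 0.1761] px [259. 130.]
side foot 1559 ctr [ 628.2 -205.9] size [143. 180.] ang 80.9 pca 179.2 z [0.0103 0.0129 0.0149] px [270. 179.]
side prongs 138 ctr [ 565.4 -229.3] size [15. 89.] ang 79.8 pca -9.8 z [0.152  0.1581 0.1701] px [292. 127.]
side hookhead 2069 ctr [614.4 283.8] size [ 52. 114.] ang 77.2 pca 174.9 z [0.1559 0.1829 0.201 ] px [208. 250.]
side glue 170 ctr [749.6  31.9] size [26. 28.] ang 45.9 pca -148.0 z [0.1514 0.1675 0.1717] px [189. 171.]
side pale block 749 ctr [648.5  16.9] size [ 50. 132.] ang 14.6 pca 107.1 z [0.0185 0.0208 0.0226] px [243. 224.]
scene bar 367 ctr [430.8 -45.5] size [126.  31.] ang 48.7 pca 51.8 z [0.0748 0.0802 0.0831] px [304. 188.]
scen
[... 1001 characters left out ...]
st base 5663 ctr [429.9 -45.1] size [180.  80.] ang 51.6 pca -119.9 z [0.0206 0.0235 0.0251] px [140. 208.]
wrist headtop 106 ctr [ 534.9 -158. ] size [ 8. 10.] ang 68.6 pca 150.6 z [0.1686 0.1707 0.1729] px [161. 390.]
wrist head none
wrist foot 7134 ctr [ 627.1 -203.4] size [132. 180.] ang 80.5 pca 3.3 z [0.0103 0.0117 0.013 ] px [284. 306.]
wrist prongs 135 ctr [ 534.9 -158. ] size [ 8. 10.] ang 67.9 pca -41.4 z [0.1652 0.1702 0.1728] px [161. 389.]
wrist hookhead none
wrist glue 1351 ctr [748.9  30.3] size [27. 27.] ang 22.7 pca 154.1 z [0.1598 0.1692 0.1704] px [423. 177.]
wrist pale block 4306 ctr [646.9  15.2] size [ 50. 130.] ang 14.5 pca -75.2 z [0.0181 0.0194 0.0207] px [297. 164.]
```

View pics/crop2.png

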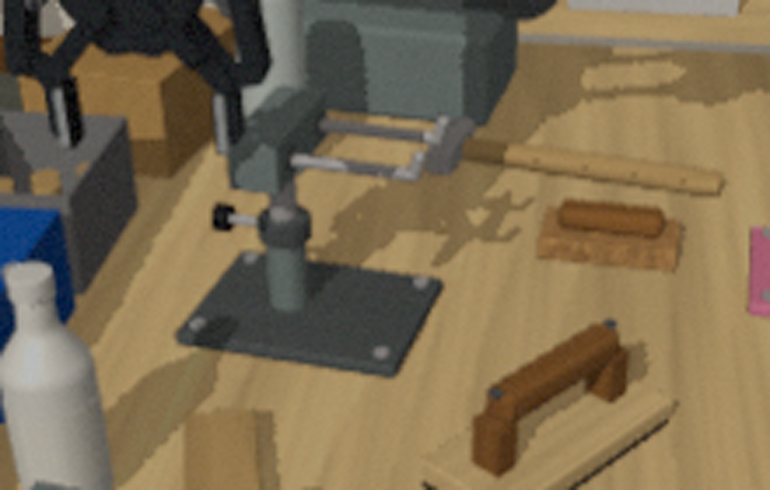

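View pics/crop3.png

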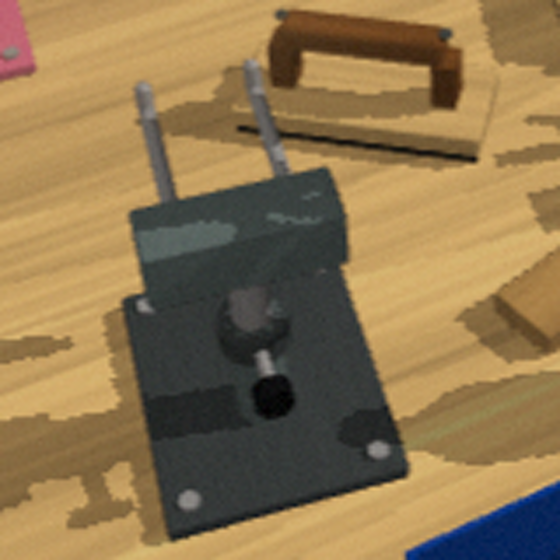

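The measurements agree with each other:

| Item | Measured |
|---|---|
| Bar centre | (430, -45) mm, 51.5° |
| Bar top | 82 mm |
| Stand axis | (648, -211) mm, yaw -9.3° |
| Head top | ≈174 mm; prong tops at 158–159 mm agree with this |

I'll move to hover over the bar with the jaws across it.

Call:
{"api": "play_rows", "payload": {
  "deltas": [
    {"x":-61,"y":-11,"z":-10,"wz":-9.6,"fingers":-1},
    {"x":-122,"y":-22,"z":-30,"wz":-19.2,"fingers":-1},
    {"x":-183,"y":-33,"z":-55,"wz":-28.8,"fingers":-1},
    {"x":-244,"y":-45,"z":-80,"wz":-38.5,"fingers":-1},
    {"x":-244,"y":-45,"z":-80,"wz":-38.5,"fingers":-1},
    {"x":-244,"y":-45,"z":-80,"wz":-38.5,"fingers":-1},
    {"x":-244,"y":-45,"z":-80,"wz":-38.5,"fingers":-1}
  ],
  "grip_force": 80
}}

```text
schema error: expected keys wx, wy, wz, x, y, z, fingers
```

```bash
python3 - <<'E'
from h import *
c=grab('wrist','wrist1');s=monitor.read_state();print(s['time'],s['tool_pos'],R.from_rotvec(s['tcp_rot']).as_matrix().round(3).tolist())
P=cloud(c);m=(P[...,2]>.074)&(P[...,2]<.09)&(P[...,0]>.33)&(P[...,0]<.53)&(P[...,1]>-.17)&(P[...,1]<.08)
k,l,st,ce=cv2.connectedComponentsWithStats(m.astype('uint8'));i=1+st[1:,4].argmax();q=P[l==i];print(cv2.minAreaRect((q[:,:2]*1000).astype('float32')),st[i],np.median(q[:,2]))
E
```

```text
0.2 [6.74559473e-01 2.91022118e-05 2.52399506e-01] [[-0.001, 1.0, 0.0], [0.0, 0.0, -1.0], [-1.0, -0.001, -0.0]]
((429.6131286621094, -46.03132247924805), (128.7023162841797, 23.466543197631836), 51.47312545776367) [  61  185   69   91 2391] 0.08105015438804175
```

View pics/wrist1.png

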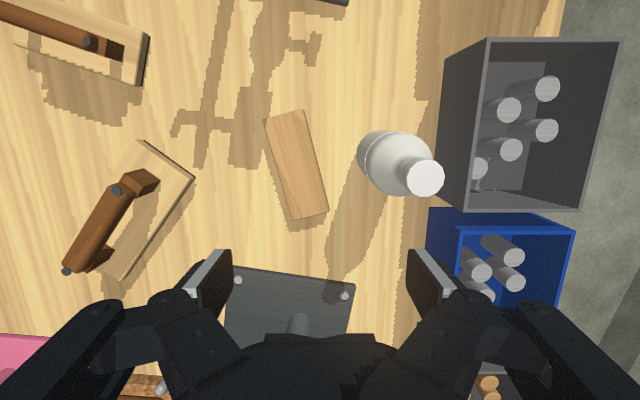

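The call was refused because every key is required. The picture is unchanged, with the bar still at (95,230). I'll resend the move with all keys.

Call:
{"api": "play_rows", "payload": {
  "deltas": [
    {"wx":0,"wy":0,"wz":-9.6,"x":-61,"y":-11,"z":-10,"fingers":-1},
    {"wx":0,"wy":0,"wz":-19.2,"x":-122,"y":-22,"z":-30,"fingers":-1},
    {"wx":0,"wy":0,"wz":-28.8,"x":-183,"y":-33,"z":-55,"fingers":-1},
    {"wx":0,"wy":0,"wz":-38.5,"x":-244,"y":-45,"z":-80,"fingers":-1},
    {"wx":0,"wy":0,"wz":-38.5,"x":-244,"y":-45,"z":-80,"fingers":-1},
    {"wx":0,"wy":0,"wz":-38.5,"x":-244,"y":-45,"z":-80,"fingers":-1},
    {"wx":0,"wy":0,"wz":-38.5,"x":-244,"y":-45,"z":-80,"fingers":-1}
  ],
  "grip_force": 80
}}

```text
time: 1.08
tool_pos: [0.4335, -0.0452, 0.175]
tcp_rot: [1.687, 0.811, -1.681]
wrist_force: [0.4, 0.0, 0.1]
width: 1.001
```

```bash
python3 - <<'E'
from h import *
c=grab('wrist','wrist2');s=monitor.read_state();print(s['time'],s['tool_pos'],R.from_rotvec(s['tcp_rot']).as_matrix().round(3).tolist())
P=cloud(c);m=(P[...,2]>.074)&(P[...,2]<.09)&(P[...,0]>.33)&(P[...,0]<.53)&(P[...,1]>-.17)&(P[...,1]<.08)
k,l,st,ce=cv2.connectedComponentsWithStats(m.astype('uint8'));i=1+st[1:,4].argmax();q=P[l==i];print(cv2.minAreaRect((q[:,:2]*1000).astype('float32')),st[i],np.median(q[:,2]))
E
```

```text
1.125 [ 0.43357246 -0.04511818  0.17496229] [[0.004, 0.783, -0.622], [-0.0, -0.622, -0.783], [-1.0, 0.003, -0.002]]
((428.6767578125, -44.97476577758789), (127.97441101074219, 24.02667999267578), 51.553680419921875) [ 299  133   32  159 4420] 0.08102355274951879
```

View pics/wrist2.png

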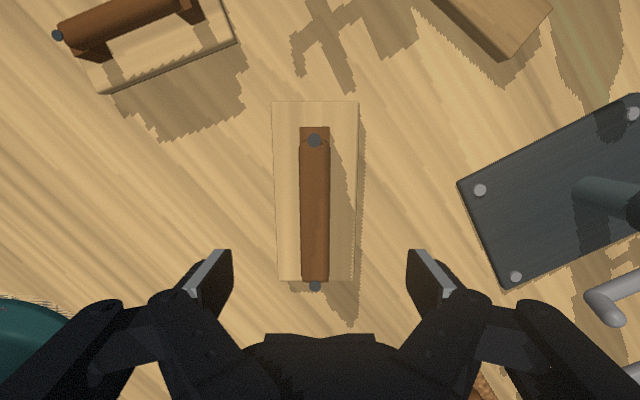

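The bar sits between the jaws at image (315,205), square to them. I'll descend and grip, then check the force and width.

Call:
{"api": "play_rows", "payload": {
  "deltas": [
    {"wx":0,"wy":0,"wz":0,"x":-1,"y":0,"z":-35,"fingers":-1},
    {"wx":0,"wy":0,"wz":0,"x":-1,"y":0,"z":-70,"fingers":-1},
    {"wx":0,"wy":0,"wz":0,"x":-1,"y":0,"z":-100,"fingers":-1},
    {"wx":0,"wy":0,"wz":0,"x":-1,"y":0,"z":-100,"fingers":-1},
    {"wx":0,"wy":0,"wz":0,"x":-1,"y":0,"z":-100,"fingers":-1},
    {"wx":0,"wy":0,"wz":0,"x":-1,"y":0,"z":-100,"fingers":0.9},
    {"wx":0,"wy":0,"wz":0,"x":-1,"y":0,"z":-100,"fingers":0.9},
    {"wx":0,"wy":0,"wz":0,"x":-1,"y":0,"z":-100,"fingers":0.9},
    {"wx":0,"wy":0,"wz":0,"x":-1,"y":0,"z":-100,"fingers":0.9},
    {"wx":0,"wy":0,"wz":0,"x":-1,"y":0,"z":-100,"fingers":0.9},
    {"wx":0,"wy":0,"wz":0,"x":-1,"y":0,"z":-100,"fingers":0.9}
  ],
  "grip_force": 80
}}

```text
time: 2.5
tool_pos: [0.4301, -0.0449, 0.0738]
tcp_rot: [1.685, 0.813, -1.684]
wrist_force: [-3.1, 1.0, 5.5]
width: 0.269
```

Width 0.269 is about 23 mm, which matches the bar. Next I lift, turn +29°, and stage 190 mm in front of the stand's axis with the bar centre at z≈190 mm.

Call:
{"api": "play_rows", "payload": {
  "deltas": [
    {"wx":0,"wy":0,"wz":0,"x":0,"y":0,"z":20,"fingers":0.9},
    {"wx":0,"wy":0,"wz":5,"x":0,"y":0,"z":50,"fingers":0.9},
    {"wx":0,"wy":0,"wz":12,"x":0,"y":0,"z":80,"fingers":0.9},
    {"wx":0,"wy":0,"wz":20,"x":0,"y":-10,"z":105,"fingers":0.9},
    {"wx":0,"wy":0,"wz":26,"x":5,"y":-45,"z":120,"fingers":0.9},
    {"wx":0,"wy":0,"wz":29.2,"x":15,"y":-85,"z":120,"fingers":0.9},
    {"wx":0,"wy":0,"wz":29.2,"x":25,"y":-115,"z":120,"fingers":0.9},
    {"wx":0,"wy":0,"wz":29.2,"x":31,"y":-135,"z":120,"fingers":0.9},
    {"wx":0,"wy":0,"wz":29.2,"x":31,"y":-135,"z":120,"fingers":0.9},
    {"wx":0,"wy":0,"wz":29.2,"x":31,"y":-135,"z":120,"fingers":0.9},
    {"wx":0,"wy":0,"wz":29.2,"x":31,"y":-135,"z":120,"fingers":0.9},
    {"wx":0,"wy":0,"wz":29.2,"x":31,"y":-135,"z":120,"fingers":0.9}
  ],
  "grip_force": 80
}}

```text
time: 4.0
tool_pos: [0.4609, -0.1793, 0.1933]
tcp_rot: [1.327, 1.129, -1.327]
wrist_force: [-0.4, -0.3, -4.5]
width: 0.27
```

```bash
python3 - <<'E'
from h import *
for n in('scene','side'): grab(n,n+'3')
s=monitor.read_state();print(s['time'],s['tool_pos'],s['wrist_force'],s['width'],R.from_rotvec(s['tcp_rot']).as_matrix().round(4).tolist())
for n in('scene','side'):
    c=load(n+'3');P=cloud(c)
    # stand coordinates
    a=np.radians(-9.3);ex=np.array([np.cos(a),np.sin(a)]);ey=np.array([-ex[1],ex[0]])
    d=P[...,:2]-np.array([.648,-.211]);X=d@ex;Y=d@ey
    m=(X<-.125)&(X>-.3)&(abs(Y)<.12)&(P[...,2]>.10)&(P[...,2]<.21)
    hsv=cv2.cvtColor(c['frame'],cv2.COLOR_RGB2HSV);m&=(hsv[...,1]>50)&(hsv[...,0]<30)
    for lo,hi in((.125,.155),(.155,.205)):
        mm=m&(P[...,2]>lo)&(P[...,2]<hi);q=np.c_[X[mm],Y[mm],P[mm][:,2]]*1000
        print(n,lo,len(q),np.percentile(q,[1,50,99],axis=0).round(1).tolist())
    # base top plane fit
    mm=m&(P[...,2]>.13)&(P[...,2]<.152);q=np.c_[X[mm],Y[mm],P[mm][:,2]];A=np.c_[q[:,:2],np.ones(len(q))]
    print(np.linalg.lstsq(A,q[:,2],rcond=None)[0])
E
```

```text
4.1 [ 0.46096495 -0.17952786  0.193379  ] [-0.84626116  0.30046645 -3.85782619] 0.2671710386132642 [[0.0001, 0.987, -0.1608], [-0.0001, -0.1608, -0.987], [-1.0, 0.0001, 0.0]]
scene 0.125 2030 [[-224.2, -89.5, 126.7], [-172.9, -5.1, 142.4], [-147.6, 88.1, 151.8]]
scene 0.155 946 [[-198.7, -68.0, 155.6], [-178.2, -5.6, 190.7], [-162.6, 67.2, 202.9]]
[-0.05864519  0.00185633  0.13128891]
side 0.125 947 [[-228.0, -80.9, 126.1], [-200.7, 55.0, 144.0], [-149.8, 92.3, 152.5]]
side 0.155 387 [[-200.2, -46.4, 155.8], [-189.1, 56.6, 190.8], [-166.7, 70.9, 203.9]]
[ 0.01984681 -0.02781767  0.14757403]
```

View pics/side3.png

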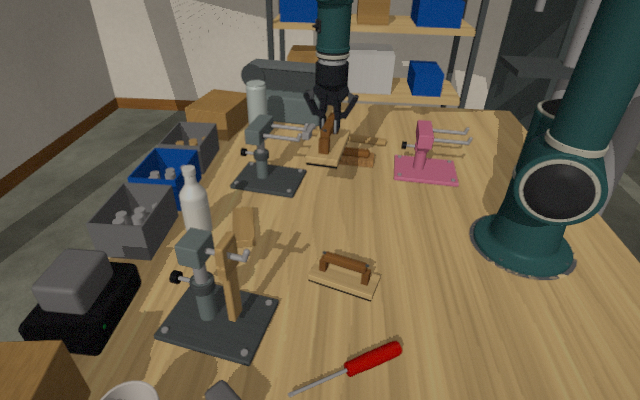

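View pics/scene3.png

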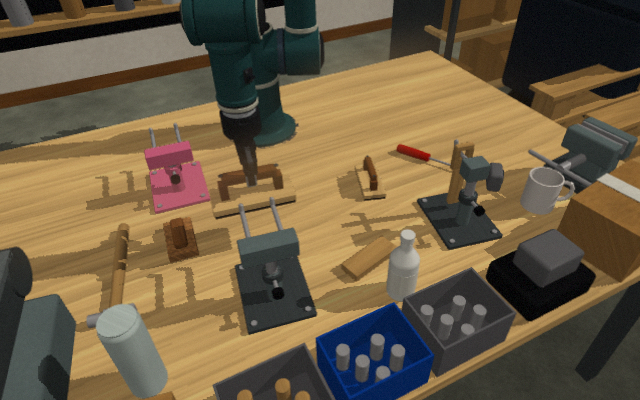

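The block hangs level and square in front of the prongs, with the base near scene (253,197). Its top is at about 202 mm and its base top at about 143.5 mm. The prongs need 149–173 mm, so there is roughly 5 mm clearance on each side. I'll thread slowly for the first part and watch the force.

Call:
{"api": "play_rows", "payload": {
  "deltas": [
    {"wx":0,"wy":0,"wz":0,"x":10,"y":-2,"z":0,"fingers":0.9},
    {"wx":0,"wy":0,"wz":0,"x":20,"y":-4,"z":0,"fingers":0.9},
    {"wx":0,"wy":0,"wz":0,"x":30,"y":-6,"z":0,"fingers":0.9},
    {"wx":0,"wy":0,"wz":0,"x":40,"y":-7.5,"z":0,"fingers":0.9},
    {"wx":0,"wy":0,"wz":0,"x":50,"y":-9,"z":0,"fingers":0.9},
    {"wx":0,"wy":0,"wz":0,"x":50,"y":-9,"z":0,"fingers":0.9},
    {"wx":0,"wy":0,"wz":0,"x":50,"y":-9,"z":0,"fingers":0.9}
  ]
}}

```text
time: 4.97
tool_pos: [0.5107, -0.1889, 0.193]
tcp_rot: [1.327, 1.129, -1.328]
wrist_force: [-0.2, -0.8, -5.2]
width: 0.267
```

```bash
python3 - <<'E'
from h import *
c=grab('side','side4');d=grab('scene','scene4')
s=monitor.read_state();print(s['time'],s['tool_pos'],s['wrist_force'])
a=cv2.resize(c['frame'][80:200,220:390,::-1],None,fx=2.3,fy=2.3,interpolation=2)
b=cv2.resize(d['frame'][120:320,200:350,::-1],None,fx=2.3,fy=2.3,interpolation=2)
o=np.zeros((max(a.shape[0],b.shape[0]),a.shape[1]+b.shape[1],3),'uint8');o[:a.shape[0],:a.shape[1]]=a;o[:b.shape[0],a.shape[1]:]=b
cv2.imwrite('pics/crop4.png',o)
P=cloud(c);a=np.radians(-9.3);ex=np.array([np.cos(a),np.sin(a)]);ey=np.array([-ex[1],ex[0]])
for n,c in(('side',c),('scene',d)):
  P=cloud(c);q=P[...,:2]-np.array([.648,-.211]);X=q@ex;Y=q@ey
  for sgn in(1,-1):
    for lo,hi in((-.126,-.118),(-.112,-.09)):
      m=(X>lo)&(X<hi)&(abs(Y-sgn*.032)<.01)&(P[...,2]>.145)&(P[...,2]<.185)
      z=P[m][:,2]
      if len(z): print(n,sgn,lo,len(z),np.percentile(z,[10,50,90,98]).round(4), np.median(Y[m]))
E
```

```text
5.075 [ 0.51058236 -0.18884781  0.19312095] [ 0.91655599 -0.92020488 -5.22344402]
side 1 -0.126 2 [0.1727 0.1733 0.1739 0.174 ] 0.036733403286262734
side 1 -0.112 36 [0.1531 0.1579 0.1605 0.1618] 0.035462683376271315
side -1 -0.112 18 [0.1536 0.1573 0.1605 0.1608] -0.028063333608755153
scene 1 -0.126 18 [0.1623 0.1712 0.1828 0.1839] 0.031243237309277194
scene 1 -0.112 37 [0.1554 0.1581 0.1591 0.1617] 0.03198391123718524
scene -1 -0.126 9 [0.1681 0.1709 0.1759 0.1818] -0.03509414636165644
scene -1 -0.112 37 [0.1561 0.1582 0.1597 0.16  ] -0.033765248443770324
```

View pics/crop4.png

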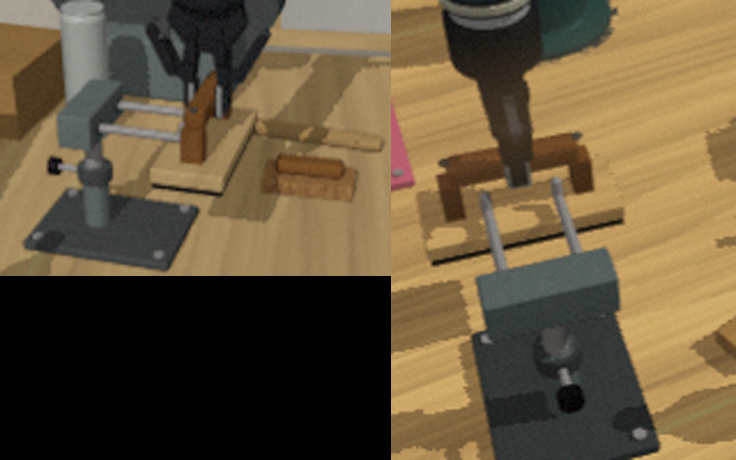

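Both prong tips are entering the opening under the bar, centred within it (right half of crop, near (490,205) and (560,190)), and the force is unchanged. I'll continue to 80 mm in front.

Call:
{"api": "play_rows", "payload": {
  "deltas": [
    {"wx":0,"wy":0,"wz":0,"x":10,"y":-1.7,"z":0,"fingers":0.9},
    {"wx":0,"wy":0,"wz":0,"x":20,"y":-3.4,"z":0,"fingers":0.9},
    {"wx":0,"wy":0,"wz":0,"x":30,"y":-5,"z":0,"fingers":0.9},
    {"wx":0,"wy":0,"wz":0,"x":40,"y":-6.6,"z":0,"fingers":0.9},
    {"wx":0,"wy":0,"wz":0,"x":50,"y":-8.2,"z":0,"fingers":0.9},
    {"wx":0,"wy":0,"wz":0,"x":58,"y":-9.5,"z":0,"fingers":0.9},
    {"wx":0,"wy":0,"wz":0,"x":58,"y":-9.5,"z":0,"fingers":0.9},
    {"wx":0,"wy":0,"wz":0,"x":58,"y":-9.5,"z":0,"fingers":0.9}
  ]
}}

```text
time: 6.08
tool_pos: [0.5687, -0.1984, 0.1931]
tcp_rot: [1.328, 1.129, -1.328]
wrist_force: [-0.7, 0.5, -4.9]
width: 0.265
```

```bash
python3 - <<'E'
from h import *
c=grab('side','side5');d=grab('scene','scene5')
s=monitor.read_state();print(s['time'],s['tool_pos'],s['wrist_force'])
a=cv2.resize(c['frame'][80:200,220:390,::-1],None,fx=2.3,fy=2.3,interpolation=2)
b=cv2.resize(d['frame'][120:320,200:350,::-1],None,fx=2.3,fy=2.3,interpolation=2)
o=np.zeros((max(a.shape[0],b.shape[0]),a.shape[1]+b.shape[1],3),'uint8');o[:a.shape[0],:a.shape[1]]=a;o[:b.shape[0],a.shape[1]:]=b
cv2.imwrite('pics/crop5.png',o)
E
```

```text
6.175 [ 0.5686099  -0.19842439  0.19320114] [-0.03267481  0.59252711 -4.86441446]
```

View pics/crop5.png

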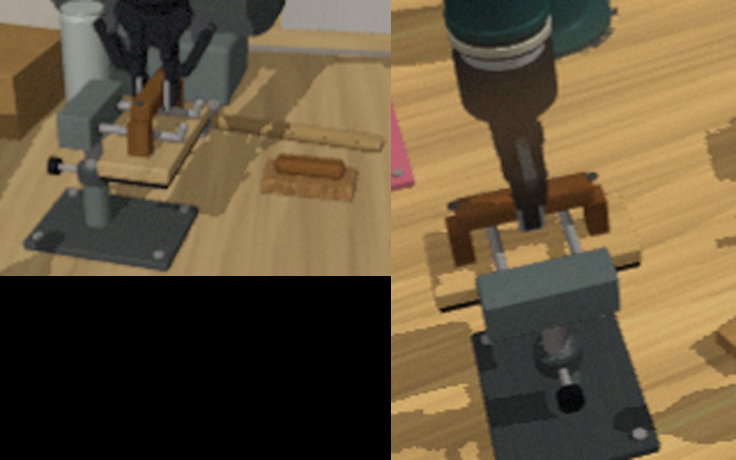

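Both prongs are through the opening and there has been no contact. I'll lower it and feel for the prongs.

Call:
{"api": "play_rows", "payload": {
  "deltas": [
    {"wx":0,"wy":0,"wz":0,"x":0,"y":0,"z":-6,"fingers":0.9},
    {"wx":0,"wy":0,"wz":0,"x":0,"y":0,"z":-11,"fingers":0.9},
    {"wx":0,"wy":0,"wz":0,"x":0,"y":0,"z":-15,"fingers":0.9},
    {"wx":0,"wy":0,"wz":0,"x":0,"y":0,"z":-17,"fingers":0.9},
    {"wx":0,"wy":0,"wz":0,"x":0,"y":0,"z":-17,"fingers":0.9},
    {"wx":0,"wy":0,"wz":0,"x":0,"y":0,"z":-17,"fingers":0.9}
  ]
}}

```text
time: 6.92
tool_pos: [0.5692, -0.1986, 0.1765]
tcp_rot: [1.328, 1.128, -1.328]
wrist_force: [-0.2, 0.1, -4.0]
width: 0.268
```

Call:
{"api": "play_rows", "payload": {
  "deltas": [
    {"wx":0,"wy":0,"wz":0,"x":0,"y":0,"z":-1,"fingers":0.9},
    {"wx":0,"wy":0,"wz":0,"x":0,"y":0,"z":-1,"fingers":0.9}
  ]
}}

```text
time: 7.18
tool_pos: [0.569, -0.1985, 0.1753]
tcp_rot: [1.328, 1.128, -1.328]
wrist_force: [0.8, -0.3, -5.1]
width: 0.269
```

Call:
{"api": "play_rows", "payload": {
  "deltas": [
    {"wx":0,"wy":0,"wz":0,"x":0,"y":0,"z":-1,"fingers":0.9},
    {"wx":0,"wy":0,"wz":0,"x":0,"y":0,"z":-1,"fingers":0.9}
  ]
}}

```text
time: 7.42
tool_pos: [0.5691, -0.1985, 0.1751]
tcp_rot: [1.328, 1.128, -1.328]
wrist_force: [-3.1, 1.8, 2.0]
width: 0.27
```

The bar has touched: force went from -5 to +2 N with TCP z at 175.1 mm, which puts the head top at about 174 mm. Now I open partway, which keeps the fingers clear of the head, and retreat straight up.

Call:
{"api": "play_rows", "payload": {
  "deltas": [
    {"wx":0,"wy":0,"wz":0,"x":0,"y":0,"z":0,"fingers":0.3},
    {"wx":0,"wy":0,"wz":0,"x":0,"y":0,"z":0,"fingers":0.1},
    {"wx":0,"wy":0,"wz":0,"x":0,"y":0,"z":0,"fingers":0},
    {"wx":0,"wy":0,"wz":0,"x":0,"y":0,"z":0,"fingers":0},
    {"wx":0,"wy":0,"wz":0,"x":0,"y":0,"z":0,"fingers":0}
  ]
}}

```text
time: 8.05
tool_pos: [0.569, -0.1985, 0.1743]
tcp_rot: [1.328, 1.128, -1.328]
wrist_force: [-0.5, 0.6, 0.4]
width: 0.502
```

```bash
python3 - <<'E'
from h import *
c=grab('side','side6');d=grab('scene','scene6')
s=monitor.read_state();print(s['time'],s['tool_pos'],s['wrist_force'],s['width'])
a=cv2.resize(c['frame'][80:200,220:390,::-1],None,fx=2.3,fy=2.3,interpolation=2)
b=cv2.resize(d['frame'][120:320,200:350,::-1],None,fx=2.3,fy=2.3,interpolation=2)
o=np.zeros((max(a.shape[0],b.shape[0]),a.shape[1]+b.shape[1],3),'uint8');o[:a.shape[0],:a.shape[1]]=a;o[:b.shape[0],a.shape[1]:]=b
cv2.imwrite('pics/crop6.png',o)
E
```

```text
8.15 [ 0.56898614 -0.19851132  0.17425123] [-0.30444566  0.34214666 -0.65272629] 0.5022411423822751
```

View pics/crop6.png

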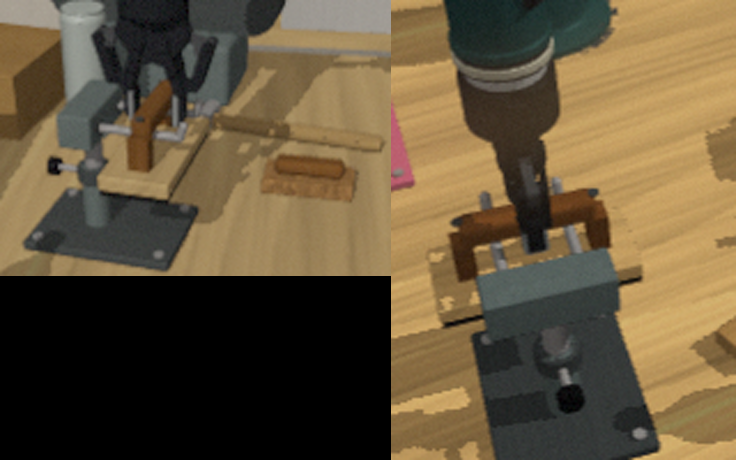

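The block hangs on both prongs, the fingers are clear of the bar, and the force is about zero. I'll retreat straight up.

Call:
{"api": "play_rows", "payload": {
  "deltas": [
    {"wx":0,"wy":0,"wz":0,"x":0,"y":0,"z":12,"fingers":0},
    {"wx":0,"wy":0,"wz":0,"x":0,"y":0,"z":27,"fingers":0},
    {"wx":0,"wy":0,"wz":0,"x":0,"y":0,"z":50,"fingers":0},
    {"wx":0,"wy":0,"wz":0,"x":0,"y":0,"z":85,"fingers":0},
    {"wx":0,"wy":0,"wz":0,"x":0,"y":0,"z":120,"fingers":0},
    {"wx":0,"wy":0,"wz":0,"x":-30,"y":40,"z":140,"fingers":0},
    {"wx":0,"wy":0,"wz":0,"x":-60,"y":80,"z":150,"fingers":0},
    {"wx":0,"wy":0,"wz":0,"x":-60,"y":80,"z":150,"fingers":0},
    {"wx":0,"wy":0,"wz":0,"x":-60,"y":80,"z":150,"fingers":0},
    {"wx":0,"wy":0,"wz":0,"x":-60,"y":80,"z":150,"fingers":0}
  ]
}}

```text
time: 9.4
tool_pos: [0.5094, -0.1192, 0.3242]
tcp_rot: [1.328, 1.128, -1.328]
wrist_force: [0.2, -0.4, -0.9]
width: 0.499
```

```bash
python3 - <<'E'
from h import *
c=grab('side','side7');d=grab('scene','scene7');w=grab('wrist','wrist7')
s=monitor.read_state();print(s['time'],s['tool_pos'],s['wrist_force'],s['width'])
a=np.radians(-9.3);ex=np.array([np.cos(a),np.sin(a)]);ey=np.array([-ex[1],ex[0]])
for n,c_ in(('side',c),('scene',d),('wrist',w)):
  P=cloud(c_);q=P[...,:2]-np.array([.648,-.211]);X=q@ex;Y=q@ey
  hsv=cv2.cvtColor(c_['frame'],cv2.COLOR_RGB2HSV)
  col=(hsv[...,1]>60)&(hsv[...,0]<30)&(X>-.16)&(X<-.02)&(abs(Y)<.12)
  for lo,hi in((.11,.132),(.175,.19)):
    m=col&(P[...,2]>lo)&(P[...,2]<hi); 
    if m.sum()<30: continue
    A=np.c_[X[m],Y[m],np.ones(m.sum())]; z=P[m][:,2]
    print(n,lo,m.sum(),np.percentile(np.c_[X[m],Y[m],z]*1000,[2,50,98],axis=0).round(1).tolist(),'slopes',np.linalg.lstsq(A,z,rcond=None)[0].round(3))
a=cv2.resize(c['frame'][70:280,170:390,::-1],None,fx=1.8,fy=1.8,interpolation=2)
b=cv2.resize(d['frame'][120:320,200:430,::-1],None,fx=1.7,fy=1.7,interpolation=2)
o=np.zeros((max(a.shape[0],b.shape[0]),a.shape[1]+b.shape[1],3),'uint8');o[:a.shape[0],:a.shape[1]]=a;o[:b.shape[0],a.shape[1]:]=b
cv2.imwrite('pics/crop7.png',o);print(o.shape)
E
```

```text
9.55 [ 0.50923882 -0.11914106  0.32366144] [0.29080675 0.21802306 0.67102328] 0.5011770057522705
side 0.11 810 [[-118.0, -76.0, 111.6], [-92.9, 52.9, 125.8], [-40.7, 91.2, 129.9]] slopes [ 0.04  -0.031  0.129]
side 0.175 213 [[-89.9, -50.7, 175.5], [-82.5, 12.5, 183.5], [-69.0, 59.4, 185.8]] slopes [ 0.195 -0.021  0.198]
scene 0.11 1314 [[-113.1, -90.9, 113.1], [-76.8, -15.2, 124.5], [-38.4, 86.5, 128.5]] slopes [-0.052  0.001  0.12 ]
scene 0.175 593 [[-88.6, -59.7, 175.4], [-73.4, -3.4, 181.6], [-65.7, 54.9, 184.5]] slopes [-0.184 -0.003  0.167]
wrist 0.11 4631 [[-119.7, -83.3, 114.6], [-96.1, 46.7, 124.7], [-42.0, 88.6, 126.4]] slopes [ 0.012 -0.006  0.126]
wrist 0.175 1110 [[-91.8, 1.8, 176.6], [-80.2, 34.2, 182.2], [-69.2, 56.3, 183.9]] slopes [ 0.074 -0.009  0.188]
(378, 787, 3)
```

View pics/crop7.png

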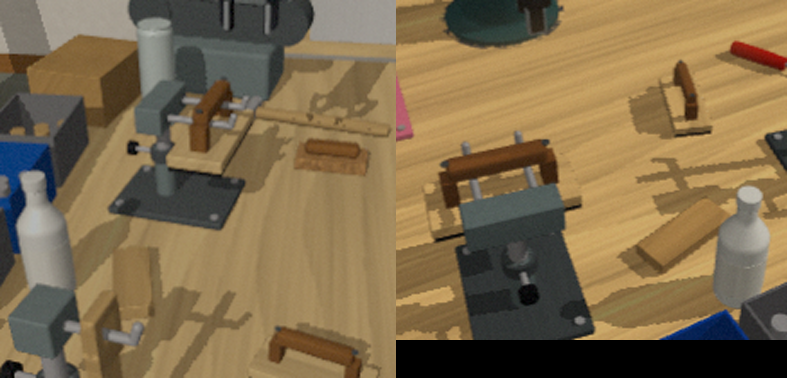

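Bar top is at about 182–183 mm, 80 mm in front of the axis, and the base is level at about 125 mm. Both prongs are through the opening, the bottle is upright, and the arm is clear. I'm handing the job in.

```bash
python3 -c "
from workcell import finish_job
print(finish_job())"
```

```text
the job is handed in; nothing more can be done
None
```

The larger push block is hung on the empty stand. I gripped it by its handle bar, threaded it over both prongs, lowered it until it touched, let go and moved the arm clear. The job was handed in at about 9.6 s.

- **Head height:** I did not feel the head top directly. The cameras put it at about 174 mm, and the bar touching the prongs at the expected height confirmed it. The contact force was about 7 N.
- **Last checks:**
  - The bar sits about 80 mm in front of the post axis, with its top at 182–183 mm.
  - The base top is at about 125 mm. The wrist view shows it level (slopes about 0.01), while the scene and side fits gave 0.03–0.05 with opposite signs, which I take as measurement noise.
  - The glue bottle is upright, the neighbouring stand and the other objects were left alone, and the robot touches nothing.
- **Refused call:** My first move call was refused because keys were missing. Nothing moved, and I sent it again with all of them.

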